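Clamp a spice jar and hold the sprung arm past its click

ROBOT

A 6-joint arm with a two-finger parallel gripper is mounted at the origin on a cart in front of the work surface, level with it; the furniture and walls round the work are solid. World frame = base frame: x ahead of the robot, y to its left, z up, the work surface at z = 0. Lengths are in m, angles in rad, forces in N, time in s.
With the tool pointing down it reaches from about 0.375 to 0.9 m from the base axis. Payload 3.1 kg.
Tool frame: the origin (TCP) lies on the mounting face of the last link; the fingertips stand 182 mm ahead of it and the grasp point (between the pads) lies 164 mm ahead of it; z points along the fingers, y is the direction in which the jaws open and shut (so a half turn about z gives the same grasp; the last joint's range is limited). The gripper opens to 87 mm and grips with 3 to 60 N. Pads are 19 mm wide; open, the fingers measure 117 mm over their backs; the gripper's body (75 mm by 190 mm) begins 51 mm behind the grasp point.
Start: joints at [-1.44, 0.527, 1.433, -0, 1.181, -0.178], TCP at [0.19, -0.595, 0.405] pointing down, gripper open.
Joint ranges: [-3.08, 3.08], [-0.75, 2.2], [0.22, 2.44], [-1.43, 4.57], [0, 2.65], [-2.85, 2.85]. Speed limits (rad/s): [2.79, 2.79, 3.14, 3.14, 3.14, 3.14].

INTERFACE

Orientations are given as a unit quaternion [x, y, z, w].
In Python, from rig import robot, camera, camera_model gives the robot as it stands.
- The arm moves only by the tool drive_tool, never from a script. Its argument "plan" is a list that holds one entry, the list of rows, each a list of 6 numbers: the shift along the world's x, y, z in units of 2.5 cm (1.0 is 2.5 cm), then the turn, a rotation vector about the world's x, y, z in units of 6 degrees (1.0 is 6 degrees). A call has 1 to 8 rows; each row shifts and turns the commanded pose from where the row before left it; what a row does not reach is not made up. A row lasts 1/8 s, in which the tool goes at most 62.5 mm and 10.7 degrees, less where a joint would pass 70% of its speed; a pose out of reach is approached as far as the arm can. A call with a number of a shift or a turn outside -1 to 1 is refused whole. A call with a gripper value outside its range is refused whole. "grip" is the closure, from 0 (fully open) to 1 (shut), set as the call begins (left out, the last holds). The fingers move at their own pace and stop on an object; "force" is the grip in N (left out, the last holds). Time passes only in rows, so rows that do not move let the fingers close. It gives the time, the measured TCP pose, the force and the opening at its end, in the units of the state.
- robot.get_obs(): the state, without advancing time (a new reading comes with each control period).
- camera(name): name is "scene" or "top"; returns the picture (400x640x3 uint8, red, green, blue); there is no depth.
- camera_model(name): a dict with "K" (3x3 intrinsics, pixels), "world_to_cam" (4x4, takes a point from world to camera coordinates). Camera axes: x right, y up, looking along -z (the intrinsics and any distortion apply to the point x, -y, -z); pixel columns grow to the right and rows downward; lengths in m; the calibration is good to about 2 mm. A picture is of the moment at which its call begins. camera_model takes no time and is no camera call.
- robot.hand_in(): hands the job in, once; it reports no verdict.
The state is a dict: "time": time; "q": joint angles; "joint_velocities": joint speeds; "joint_torque": joint torques, N m; "position": TCP position; "tool_rot": TCP orientation; "ft_force": force on the tool from outside, world axes, zero at the start; "moment": the same for the moment, N m; "grip_width": finger opening in m.
Only numpy, scipy, OpenCV 4.12 (cv2) and the standard library are available. Lean on these libraries where they do the work, as an engineer would, in place of code of your own. Each camera call takes 0.05 s, during which the arm holds its last target.

TASK

Stand the spice jar from the right of the worktop upright on the narrow raised pedestal of the jar clamp, close in front of the two rollers, and let go of it. Then push the clamp's sprung arm back (its upright paddle is there for that) until it has clicked past its pawl and its pad presses the jar against the rollers, and finish while still holding the arm there against its spring, so that I can unscrew the cap; if you let go it springs open. Do not knock the jar over, and leave the other things where they are.

Things in the scene. Friction and masses are not known exactly. Their poses are not given: they have to be found in the camera images.
- jar_center (a point): centre (half-way up) of the loose spice jar, an upright round jar with a dark cap, 41 mm diameter, 105 mm high, about 0.11 kg, standing alone on the right of the worktop. z axis up along the jar. The jar's underside is 52.5 mm below this point.
- clamp: fixed jar clamp on a wooden base (12 mm thick, x -87 to 63, y -80 to 110 mm). Origin on the worktop, under the axis of a jar that touches both rollers. x points from the arm through the jar to the rollers (roughly to the robot's right), y away from the robot to the pivot's side, z up. Only the paddle stands above 92 mm.
- rollers (a point): midway between the two upright rubber rollers of the idler block (radius 9 mm; axes at x 22.5, y +-18.9 mm in the clamp's frame), 90 mm above the worktop, level with their tops. The grey idler block behind them (x 34 to 58, y -37 to 37 mm) is 92 mm high.
- pedestal_top (a point): centre of the top of the narrow pedestal (34 mm disc), 40 mm above the worktop.
- jar_seat (a point): at the height of the pedestal's top, where the centre of the jar's underside is when the jar touches both rollers; 3 mm from the pedestal's centre, towards the rollers. A jar set down with its axis some 4 mm short of here clears the rollers; the arm's pad pushes it home.
- pivot_axis (a point): on the upright axis of the sprung arm, 70 mm above the worktop, at x -50, y 75 mm in the clamp's frame. The steel arm (14 mm thick, 20 mm high, 60 to 80 mm above the worktop) runs from here across the front of the pedestal.
- paddle (a point): black upright paddle at the free end of the arm, the part to push: 12 mm thick (x), 40 mm wide (y), from 62 to 140 mm above the worktop. This point is its centre, 101 mm above the worktop and 160 mm from the arm's axis. Its x axis is the direction of the push, square to the arm; y points along the arm to the pivot. Free air all round.
- clamp_arm (a joint): sprung arm's angle, rad: 0 open (rest), grows as the paddle is pushed along its +x (anticlockwise from above), stop at 0.58; at 0.45 the arm lies along the clamp's y. Tooth meets pawl at about 0.26, top of the click 0.36, fully past it from 0.47. Push at the paddle: about 3 N when open, about 8 N at the stop, plus 1 to 3 N for click and pad. Released, it springs open.
- pawl (a joint): slide of the sprung pawl, m: 0 at rest, pushed out to about 0.0025 by the arm's tooth at the click, back to about 0 past it.
- pad (a joint): how far the arm's sprung rubber pad is pushed in, m (0 to 0.018). The pad, 30 mm wide, 57 to 83 mm above the worktop, is on the arm 75 mm from its axis. With the jar against the rollers it meets the jar at about 0.44 rad of the arm and is pressed in about 6 mm at 0.52 rad.
- tin: bystander: upright food tin, 57 dia x 72 high mm, origin under its centre; to be left alone.
- mug: bystander: small cup, 62x92x51 with handle mm, origin under its centre; to be left alone.
- timer: bystander: kitchen timer, 63 dia x 44 high mm, origin under its centre; to be left alone.
- oil_bottle: bystander: bottle, 56 dia x 214 high mm, origin under its centre; to be left alone.
- flat_tin: bystander: flat oblong tin, 63x105x26 mm, origin under its centre; to be left alone.
- teaspoon: bystander: teaspoon, 130x27x11 mm, origin under its centre; to be left alone.
- drink_can: bystander: tall drink can, 53 dia x 134 high mm, origin under its centre; to be left alone.
- jar: the same jar; origin at the centre of its underside.
There are look-alikes about, which are no part of the job. What is shaped like the jar but blue or turquoise is not meant.

How it is judged:
On the way, in this order (a step that is already met when the one before it is completed fails the run):
1. the jar stands upright on the pedestal, close to the rollers, let go, with the arm still open (horizontal distance between jar_center and jar_seat below 0.014 m and z of jar_center in the frame of clamp between 0.086 and 0.099 m and angle between jar_center's own z axis and vertical below 0.12 rad and contact force between the fingers and jar below 0.2 N and value of joint clamp_arm below 0.2 rad), for 0.2 s.
2. the arm is pushed past the click, its pad on the jar (horizontal distance between jar_center and jar_seat below 0.007 m and z of jar_center in the frame of clamp between 0.086 and 0.099 m and angle between jar_center's own z axis and vertical below 0.12 rad and contact force between the fingers and jar below 0.2 N and value of joint clamp_arm above 0.47 rad and value of joint pawl below 0.0015 m and value of joint pad above 0.0015 m and contact force between any of the fingers, the arm and clamp_arm above 2 N), for 0.3 s.
At the end, for the whole second after the job is handed in: Jar upright (0.12 rad) on the pedestal, within 7 mm of its seat against the rollers, not touched by the fingers; arm over 0.47 rad, pawl dropped back (under 1.5 mm), pad pressed in over 1.5 mm by the jar, robot still pressing the arm with over 2 N; all at rest (all of step 2 and velocity of joint clamp_arm between -0.05 and 0.05 rad/s and linear speed of jar below 0.02 m/s); the arm keeps its last pose, push and grip.
It fails at once if the jar is knocked over (angle between jar_center's own z axis and vertical above 0.6 rad).
It fails at once if another thing on the worktop is moved more than 25 mm (distance of any of tin, mug, timer, oil_bottle, flat_tin, teaspoon, drink_can from where it was at the start of the episode above 0.025 m).
It also fails if it takes over 48 s, if anything falls off the work surface, if the arm or the gripper's body presses on something with over 40 N, if the wrist force passes 120 N, or if a joint passes its speed limit or range.

## Working session

There is one attempt and no reset: what is moved stays moved. The work goes in short steps, Python scripts to look and compute and a tool call to move; the robot and the scene stay as the last step left them, time stands still between calls to the robot, and variables do not carry over. Pictures are saved under pics/ and viewed, and the job is handed in when it is done.

Besides the shell and the picture viewer there is one more tool, called in YAML: its name, and indented under it one key for each argument. drive_tool: Moves the arm, as the interface text tells. Shifts and turns lie within -1 to 1; 1 stands for 2.5 cm of shift or 6 degrees of turn. Its arguments: {"type":"object","properties":{"plan":{"type":"array","items":{"type":"array","items":{"type":"array","items":{"type":"number","minimum":-1,"maximum":1}}}},"grip":{"type":"number"},"force":{"type":"number"}},"required":["plan"]}

```bash
mkdir -p pics; ls; python3 - <<'E'
from rig import robot,camera,camera_model
import cv2
for n in("scene","top"):
    im=camera(n); cv2.imwrite(f"pics/{n}0.png",im[...,::-1]); 
    m=camera_model(n); print({k:(v.round(4).tolist() if hasattr(v,'round') else v) for k,v in m.items()})
print(robot.get_obs())
E
```

```text
pics
{'K': [[408.0894, 0.0, 324.8729], [0.0, 408.0894, 200.5527], [0.0, 0.0, 1.0]], 'world_to_cam': [[0.0614, -0.9981, -0.0113, -0.1167], [0.449, 0.0175, 0.8934, -0.341], [-0.8914, -0.0599, 0.4492, -0.8508], [0.0, 0.0, 0.0, 1.0]]}
{'K': [[406.066, 0.0, 317.6527], [0.0, 406.066, 200.5406], [0.0, 0.0, 1.0]], 'world_to_cam': [[0.0246, -0.9995, -0.0183, -0.0699], [0.9839, 0.021, 0.1776, -0.5672], [-0.1771, -0.0224, 0.9839, -1.0114], [0.0, 0.0, 0.0, 1.0]]}
{'time': 0.1, 'q': array([-1.44050802e+00,  5.28387358e-01,  1.43377099e+00, -1.76785879e-05,
        1.18141478e+00, -1.78505107e-01]), 'joint_velocities': array([-0.00108039, -0.00267453, -0.00320132, -0.00102085, -0.00078846,
       -0.00079649]), 'joint_torque': array([-7.40169417e-04, -4.40986311e+01, -1.77150500e+01,  6.34735124e-02,
        5.33968024e-02, -4.56147870e-05]), 'position': array([ 0.18992574, -0.59512027,  0.40386145]), 'tool_rot': array([ 9.88103486e-01,  1.53787260e-01,  1.56988437e-05, -9.90148157e-04]), 'ft_force': array([-0.49340019, -0.20923817,  1.10912234]), 'moment': array([ 0.00754595, -0.00733671, -0.02245326]), 'grip_width': 0.08670520709032616}
```

View pics/scene0.png

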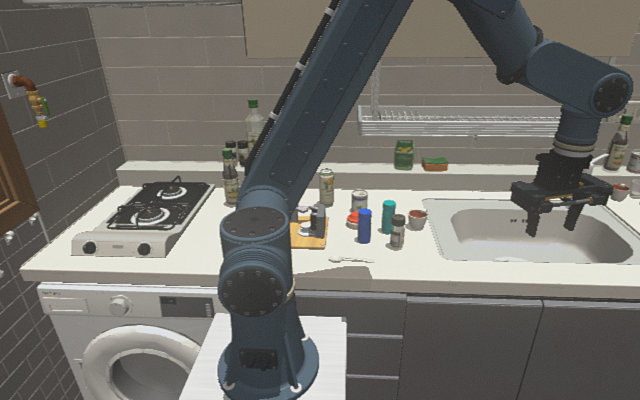

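View pics/top0.png

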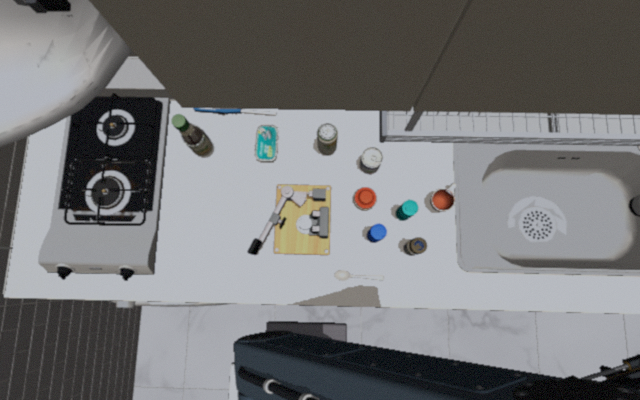

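The top view shows the board and clamp at about (303,219), the dark-capped jar at (415,246), blue and turquoise look-alikes at (377,232) and (407,210), the timer at (365,198), and the paddle at about (254,247). I'll zoom in on the crops next.

```bash
python3 - <<'E'
import cv2
a=cv2.imread("pics/top0.png")
cv2.imwrite("pics/t0a.png",cv2.resize(a[175:270,235:345],None,fx=6,fy=6,interpolation=cv2.INTER_CUBIC)[:600,:800])
cv2.imwrite("pics/t0b.png",cv2.resize(a[185:285,345:445],None,fx=6,fy=6,interpolation=cv2.INTER_CUBIC))
b=cv2.imread("pics/scene0.png")
cv2.imwrite("pics/s0.png",cv2.resize(b[160:275,280:440],None,fx=5,fy=5,interpolation=cv2.INTER_CUBIC))
E
```

```text
(no output)
```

View pics/t0a.png

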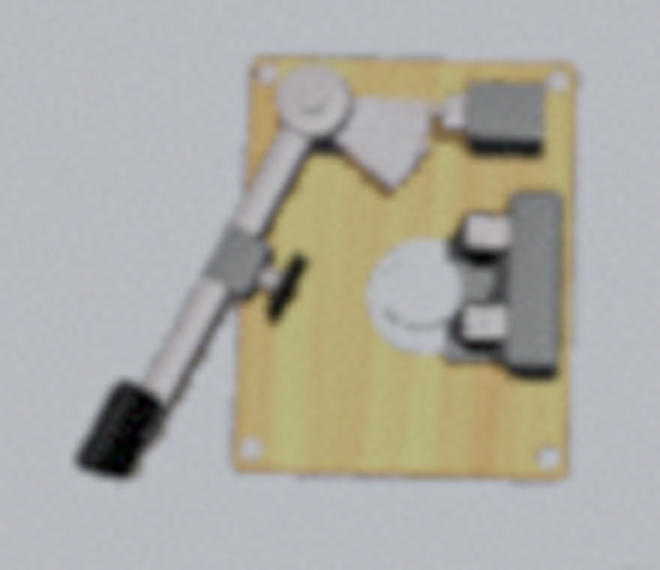

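View pics/t0b.png

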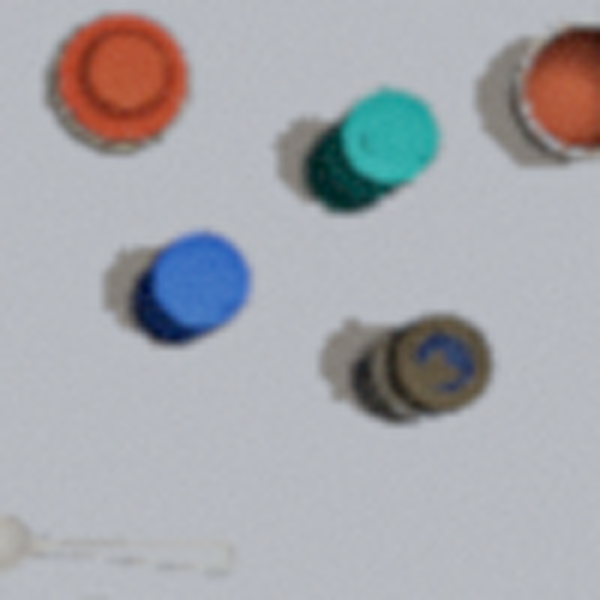

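View pics/s0.png

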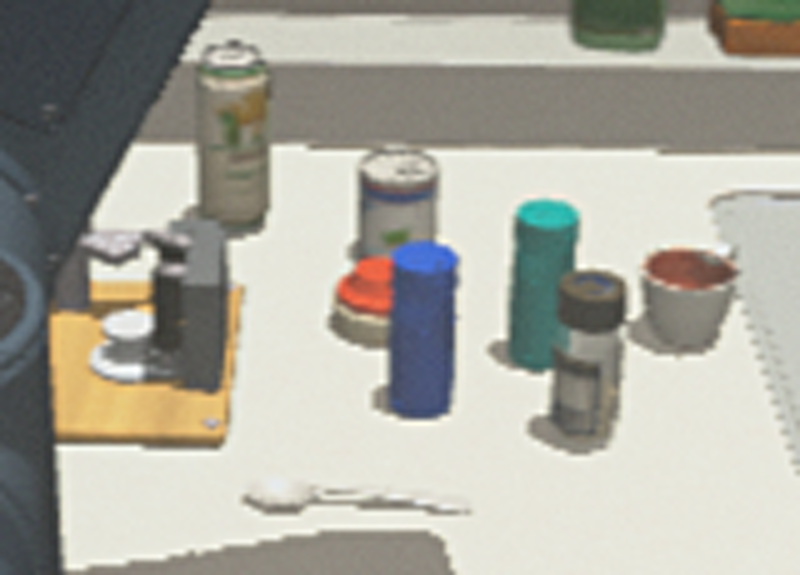

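```bash
cat > h.py <<'E'
import numpy as np,cv2
from rig import robot,camera,camera_model
def ray(n,u,v,z):
    m=camera_model(n);K=np.array(m['K']);T=np.array(m['world_to_cam']);R=T[:3,:3];t=T[:3,3]
    d=np.linalg.inv(K)@[u,v,1];d=R.T@[d[0],-d[1],-d[2]];c=-R.T@t
    return c+d*(z-c[2])/d[2]
def proj(n,p):
    m=camera_model(n);K=np.array(m['K']);T=np.array(m['world_to_cam']);q=T[:3,:3]@p+T[:3,3]
    q=K@[q[0],-q[1],-q[2]];return q[:2]/q[2]
def crop(X,Y,ox,oy,f=6):return (X+.5)/f-.5+ox,(Y+.5)/f-.5+oy
E
python3 - <<'E'
from h import *
np.set_printoptions(precision=4,suppress=True)
a=cv2.imread("pics/top0.png")
# board
hsv=cv2.cvtColor(a,cv2.COLOR_BGR2HSV)
m=cv2.inRange(hsv,(12,60,90),(32,255,255));m[:175]=0;m[270:]=0;m[:,:235]=0;m[:,345:]=0
pts=cv2.findNonZero(m);r=cv2.minAreaRect(pts);print("rect",r)
cs=[ray("top",*crop(X,Y,235,175),.012) for X,Y in((252,56),(578,66),(568,478),(235,468))]
for c in cs:print(c)
print([np.linalg.norm(cs[i]-cs[i-1]) for i in range(4)])
src=np.array([[-87,110],[63,110],[63,-80],[-87,-80]])/1000.
dst=np.array(cs)[:,:2]
S=src-src.mean(0);D=dst-dst.mean(0)
th=np.arctan2((S[:,0]*D[:,1]-S[:,1]*D[:,0]).sum(),(S*D).sum())
R=np.array([[np.cos(th),-np.sin(th)],[np.sin(th),np.cos(th)]]);o=dst.mean(0)-R@src.mean(0)
print("clamp o",o,"th",th,np.degrees(th))
W=lambda x,y,z:np.r_[o+R@[x,y],z]
for nm,p in dict(ped=(-.003,0,.04),seat=(0,0,.04),r1=(.0225,.0189,.09),r2=(.0225,-.0189,.09),piv=(-.05,.075,.08),pad=(-.1196,-.069,.14),b1=(.034,.037,.092),b2=(.058,.037,.092),b3=(.058,-.037,.092),b4=(.034,-.037,.092)).items():
    u=proj("top",W(*p));print(nm,W(*p),u,(u-[235,175])*6+2.5)
    
c=ray("top",*crop(441,363,345,185),.105);print("jar",c, "base px",(proj("top",[c[0],c[1],0])-[345,185])*6, "scene top/bot",(proj("scene",c)-[280,160])*5,(proj("scene",[c[0],c[1],0])-[280,160])*5)
print("blue",ray("top",*crop(200,278,345,185),.105))
print("teal",ray("top",*crop(390,137,345,185),.105))
print("spoon",ray("top",*crop(15,540,345,185),.01),ray("top",*crop(235,555,345,185),.01))
print("timer",ray("top",*crop(123,75,345,185),.044))
E
```

```text
rect ((302.12921142578125, 219.21969604492188), (55.00694274902344, 68.83972930908203), 1.5481575727462769)
[0.6194 0.0575 0.012 ]
[ 0.6178 -0.0911  0.012 ]
[ 0.4319 -0.0902  0.012 ]
[0.4328 0.0571 0.012 ]
[np.float64(0.18657290274192062), np.float64(0.1486071435124719), np.float64(0.18586488906463225), np.float64(0.14727521205190036)]
clamp o [ 0.5104 -0.0286] th -1.5748532969709192 -90.23244726869655
ped [ 0.5104 -0.0256  0.04  ] [305.2451 222.9071] [423.9709 289.9426]
seat [ 0.5104 -0.0286  0.04  ] [306.3909 222.9372] [430.8455 290.1232]
r1 [ 0.5292 -0.0512  0.09  ] [314.7188 213.1986] [480.8128 231.6914]
r2 [ 0.4914 -0.051   0.09  ] [314.2631 228.2514] [478.0786 322.0084]
piv [0.5856 0.0211 0.08  ] [287.1063 191.3106] [315.1375 100.3639]
pad [0.4419 0.0913 0.14  ] [252.6183 245.5319] [108.2098 425.6913]
b1 [ 0.5473 -0.0627  0.092 ] [319.5058 206.0457] [509.5347 188.7741]
b2 [ 0.5472 -0.0867  0.092 ] [329.0943 206.2882] [567.066 190.229]
b3 [ 0.4732 -0.0864  0.092 ] [328.3847 235.8425] [562.8082 367.5551]
b4 [ 0.4733 -0.0624  0.092 ] [318.6713 235.5805] [504.5281 365.9831]
jar [ 0.4546 -0.3036  0.105 ] base px [385.4525 376.9237] scene top/bot [589.4378 285.6565] [577.4809 437.1232]
blue [ 0.4867 -0.2068  0.105 ]
teal [ 0.5465 -0.2845  0.105 ]
spoon [ 0.3801 -0.138   0.01  ] [ 0.3761 -0.2339  0.01  ]
timer [ 0.5817 -0.1811  0.044 ]
```

drive_tool:
  plan:
    - [[0.88,0.9,0,0,0,0],[0.88,0.9,0,0,0,0],[0.88,0.9,0,0,0,0],[0.88,0.9,0,0,0,0],[0.88,0.9,0,0,0,0],[0.88,0.9,0,0,0,0],[0.88,0.9,0,0,0,0],[0.88,0.9,0,0,0,0]]
  grip: 0
  force: 20

```text
time: 1.1
position: [0.3666, -0.4145, 0.4044]
tool_rot: [0.988, 0.154, -0.0, -0.0]
ft_force: [-0.1, 0.2, 0.3]
grip_width: 0.0869
```

drive_tool:
  plan:
    - [[0.88,0.9,0,0,0,0],[0.88,0.9,0,0,0,0],[0.88,0.9,0,0,0,0],[0.88,0.9,0,0,0,0],[0,0.86,-0.8,0,0,0],[0,0,-0.8,0,0,0],[0,0,0,0,0,0],[0,0,0,0,0,0]]

```text
time: 2.1
position: [0.4541, -0.3043, 0.3651]
tool_rot: [0.988, 0.154, 0.0, 0.0]
ft_force: [0.2, 0.2, 0.1]
grip_width: 0.0871
```

```bash
python3 - <<'E'
from h import *
a=camera("scene")[...,::-1];b=camera("top")[...,::-1]
cv2.imwrite("pics/c1.png",np.hstack([cv2.resize(a[120:270,330:470],None,fx=2.8,fy=2.8),cv2.resize(b[150:300,340:480],None,fx=2.8,fy=2.8)]))
E
```

```text
(no output)
```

View pics/c1.png

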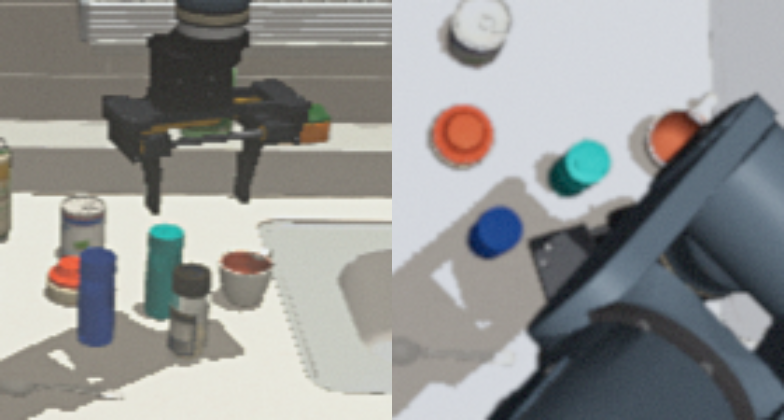

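The gripper hangs above the jar: jar cap at about (192,275) in the left panel, fingers at 152 and 243 on either side of it. The other objects are clear, so I'll descend and grip.

drive_tool:
  plan:
    - [[0,0,-0.8,0,0,0],[0,0,-0.8,0,0,0],[0,0,-0.8,0,0,0],[0,0,-0.8,0,0,0],[0,0,-0.8,0,0,0],[0,0,-0.76,0,0,0],[0,0,0,0,0,0],[0,0,0,0,0,0]]

```text
time: 3.2
position: [0.4543, -0.3044, 0.2466]
tool_rot: [0.988, 0.154, 0.001, 0.001]
ft_force: [0.0, 0.4, 0.3]
grip_width: 0.087
```

drive_tool:
  plan:
    - [[0,0,0,0,0,0],[0,0,0,0,0,0],[0,0,0,0,0,0],[0,0,0,0,0,0],[0,0,0,0,0,0],[0,0,0,0,0,0],[0,0,0,0,0,0],[0,0,0,0,0,0]]
  grip: 1
  force: 20

```text
time: 4.2
position: [0.454, -0.304, 0.2457]
tool_rot: [0.988, 0.154, 0.0, 0.0]
ft_force: [1.0, -0.0, 0.6]
grip_width: 0.0403
```

drive_tool:
  plan:
    - [[0,0,0.5,0,0,0],[0,0,0.8,0,0,0],[0,0,0.9,0,0,0],[0,0,0.9,0,0,0],[0,0,0.9,0,0,0],[0,0,0.9,0,0,0],[0,0,0.6,0,0,0],[0,0,0,0,0,0]]

```text
time: 5.2
position: [0.4541, -0.304, 0.3846]
tool_rot: [0.988, 0.154, 0.001, 0.001]
ft_force: [0.1, 0.4, -0.8]
grip_width: 0.0404
```

```bash
python3 - <<'E'
from h import *
a=camera("scene")[...,::-1]
cv2.imwrite("pics/c2.png",cv2.resize(a[100:270,300:500],None,fx=3.5,fy=3.5))
E
```

```text
(no output)
```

View pics/c2.png

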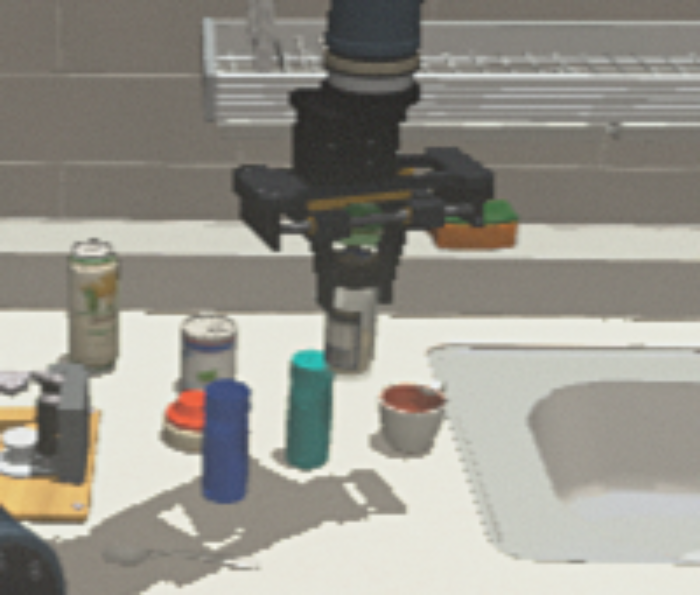

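The jar is held upright in the fingers, its bottom at about (350,370) in the crop, clear of the worktop. I'll carry it to above the pedestal and turn the jaws along world y.

drive_tool:
  plan:
    - [[0.1,0.5,0,0,0,0],[0.2,0.9,0,0,0,-0.3],[0.2,0.9,0,0,0,-0.3],[0.2,0.9,0,0,0,-0.3],[0.2,0.9,0,0,0,-0.3],[0.2,0.9,0,0,0,-0.3],[0.2,0.9,0,0,0,-0.3],[0.2,0.9,0,0,0,-0.3]]

```text
time: 6.25
position: [0.4912, -0.1322, 0.3822]
tool_rot: [0.999, 0.044, -0.001, -0.001]
ft_force: [-0.3, -0.2, -0.8]
grip_width: 0.0403
```

drive_tool:
  plan:
    - [[0.2,0.9,0,0,0,-0.3],[0.2,0.9,0,0,0,-0.3],[0.2,0.9,0,0,0,-0.25],[0.15,0.9,0,0,0,0],[0,0.5,0,0,0,0],[0,0.3,0,0,0,0],[0,0,0,0,0,0],[0,0,0,0,0,0]]

```text
time: 7.25
position: [0.5102, -0.0244, 0.3832]
tool_rot: [1.0, -0.0, 0.0, 0.0]
ft_force: [-0.2, 0.0, -0.1]
grip_width: 0.0403
```

```bash
python3 - <<'E'
from h import *
for n in("scene","top"):
    cv2.imwrite(f"pics/d_{n}.png",camera(n)[...,::-1])
print(robot.get_obs()['position'])
a=cv2.imread("pics/d_scene.png");b=cv2.imread("pics/d_top.png")
cv2.imwrite("pics/d.png",np.hstack([cv2.resize(a[120:260,250:390],None,fx=2.8,fy=2.8),cv2.resize(b[150:290,220:360],None,fx=2.8,fy=2.8)]))
E
```

```text
[ 0.51025179 -0.02450018  0.38326891]
```

View pics/d.png

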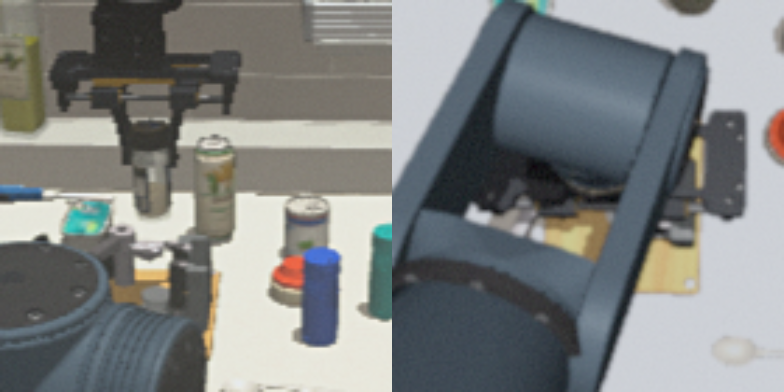

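```bash
python3 - <<'E'
from h import *
P=lambda *p:proj("scene",np.array(p)).round(1)
print("ped pred",P(.5104,-.0256,.04),"seat",P(.5104,-.0286,.04))
print("jarbottom pred",P(.5102,-.0245,.137),"left/right edges z.15",P(.5102,-.004,.15),P(.5102,-.045,.15))
a=cv2.imread("pics/d_scene.png")
cv2.imwrite("pics/d2.png",cv2.resize(a[160:250,270:350],None,fx=6,fy=6,interpolation=cv2.INTER_CUBIC))
E
```

```text
ped pred [305.8 224.8] seat [306.7 224.8]
jarbottom pred [304.4 197.2] left/right edges z.15 [297.5 193.3] [311.  193.5]
```

View pics/d2.png

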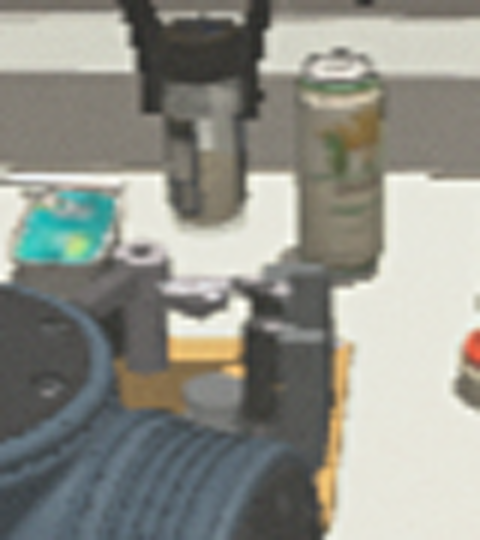

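The pedestal disc (crop x about 215, y 390) and the jar edges (crop x 165–243) match the predictions, so I'll lower the jar.

drive_tool:
  plan:
    - [[0,0,-0.6,0,0,0],[0,0,-0.7,0,0,0],[0,0,-0.7,0,0,0],[0,0,-0.7,0,0,0],[0,0,-0.6,0,0,0],[0,0,-0.4,0,0,0],[0,0,0,0,0,0],[0,0,0,0,0,0]]

```text
time: 8.35
position: [0.5105, -0.024, 0.2911]
tool_rot: [1.0, -0.0, 0.0, 0.0]
ft_force: [-0.5, -0.1, -0.9]
grip_width: 0.0406
```

drive_tool:
  plan:
    - [[0,0,-0.06,0,0,0],[0,0,-0.06,0,0,0],[0,0,0,0,0,0],[0,0,0,0,0,0]]

```text
time: 8.85
position: [0.5102, -0.0239, 0.2878]
tool_rot: [1.0, -0.0, 0.0, 0.0]
ft_force: [-0.0, -0.5, -1.5]
grip_width: 0.0405
```

drive_tool:
  plan:
    - [[0,0,-0.04,0,0,0],[0,0,0,0,0,0],[0,0,0,0,0,0]]

```text
time: 9.22
position: [0.5102, -0.0239, 0.2867]
tool_rot: [1.0, -0.0, -0.0, 0.0]
ft_force: [0.0, -0.4, -0.8]
grip_width: 0.0403
```

drive_tool:
  plan:
    - [[0,0,-0.04,0,0,0],[0,0,0,0,0,0],[0,0,0,0,0,0]]

```text
time: 9.6
position: [0.5102, -0.0239, 0.2857]
tool_rot: [1.0, -0.0, -0.0, -0.0]
ft_force: [0.7, -0.1, -1.0]
grip_width: 0.0402
```

drive_tool:
  plan:
    - [[0,0,-0.03,0,0,0],[0,0,0,0,0,0],[0,0,0,0,0,0]]

```text
time: 9.98
position: [0.5103, -0.0239, 0.2856]
tool_rot: [1.0, -0.0, 0.0, 0.0]
ft_force: [-1.4, -0.0, 5.5]
grip_width: 0.0402
```

drive_tool:
  plan:
    - [[0,0,-0.03,0,0,0],[0,0,0,0,0,0],[0,0,0,0,0,0]]

```text
time: 10.35
position: [0.5103, -0.024, 0.2855]
tool_rot: [1.0, -0.0, 0.001, 0.0]
ft_force: [-1.6, -0.8, 10.5]
grip_width: 0.0402
```

The jar is in contact at the pedestal height. I'll ease off and open the jaws.

drive_tool:
  plan:
    - [[0,0,0.04,0,0,0],[0,0,0,0,0,0]]

```text
time: 10.6
position: [0.5103, -0.024, 0.2855]
tool_rot: [1.0, -0.0, 0.0, 0.0]
ft_force: [-1.0, 0.9, 6.1]
grip_width: 0.0405
```

drive_tool:
  plan:
    - [[0,0,0,0,0,0],[0,0,0,0,0,0],[0,0,0,0,0,0],[0,0,0,0,0,0],[0,0,0,0,0,0],[0,0,0,0,0,0],[0,0,0,0,0,0],[0,0,0,0,0,0]]
  grip: 0

```text
time: 11.6
position: [0.5102, -0.0239, 0.2853]
tool_rot: [1.0, -0.0, 0.0, -0.0]
ft_force: [0.2, -0.8, -0.3]
grip_width: 0.0866
```

```bash
python3 - <<'E'
from h import *
a=camera("scene")[...,::-1]
cv2.imwrite("pics/e.png",cv2.resize(a[130:250,260:360],None,fx=5,fy=5,interpolation=cv2.INTER_CUBIC))
E
```

```text
(no output)
```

View pics/e.png

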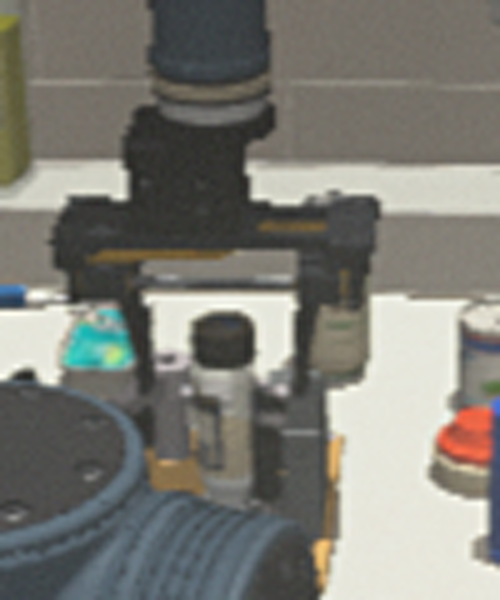

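The jar stands free and upright on the pedestal, cap at crop (223,340), with the fingers clear on both sides at about x 145 and 302. I'll retreat straight up, close the jaws and go behind the paddle.

drive_tool:
  plan:
    - [[0,0,0.3,0,0,0],[0,0,0.5,0,0,0],[0,0,0.8,0,0,0],[0,0,0.8,0,0,0],[0,0,0.6,0,0,0],[0,0,0,0,0,0]]

```text
time: 12.4
position: [0.5105, -0.024, 0.3618]
tool_rot: [1.0, -0.0, 0.002, 0.0]
ft_force: [-0.1, -0.1, -0.5]
grip_width: 0.0872
```

drive_tool:
  plan:
    - [[-0.37,0.8,0,0,0,0],[-0.37,0.85,0,0,0,0],[-0.37,0.85,0,0,0,0],[-0.37,0.85,0,0,0,0],[-0.37,0.85,0,0,0,0],[-0.37,0.85,0,0,0,0],[-0.37,0.85,0,0,0,0],[-0.34,0.85,0,0,0,0]]
  grip: 1

```text
time: 13.4
position: [0.4351, 0.1464, 0.3593]
tool_rot: [1.0, 0.0, -0.002, -0.0]
ft_force: [-0.2, -0.5, -0.7]
grip_width: 0.0146
```

drive_tool:
  plan:
    - [[0,0,0,0,0,0],[0,0,0,0,0,0]]

```text
time: 13.65
position: [0.4365, 0.1451, 0.3598]
tool_rot: [1.0, 0.0, -0.001, 0.0]
ft_force: [0.4, 0.0, 0.5]
grip_width: 0.0016
```

```bash
python3 - <<'E'
from h import *
for n in("scene","top"):
    cv2.imwrite(f"pics/f_{n}.png",camera(n)[...,::-1])
print(robot.get_obs()['position'])
a=cv2.imread("pics/f_scene.png");b=cv2.imread("pics/f_top.png")
cv2.imwrite("pics/f.png",np.hstack([cv2.resize(a[100:260,210:350],None,fx=2.8,fy=2.8),cv2.resize(b[140:300,200:340],None,fx=2.8,fy=2.8)]))
E
```

```text
[0.4370055  0.14455673 0.36002027]
```

View pics/f.png

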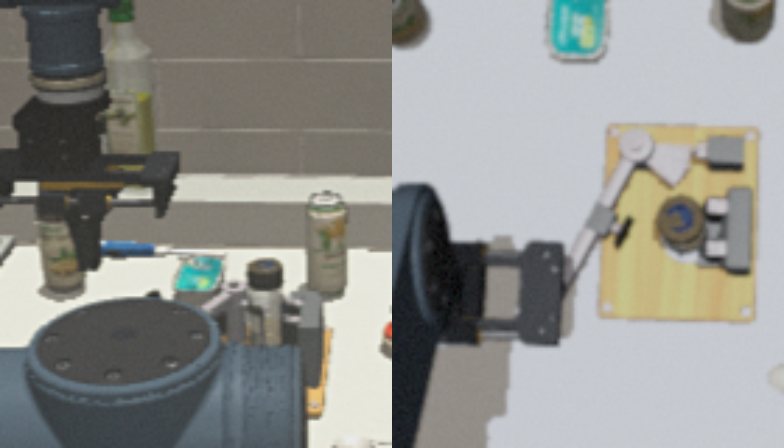

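```bash
python3 - <<'E'
from h import *
b=cv2.imread("pics/f_top.png")
cv2.imwrite("pics/f2.png",cv2.resize(b[200:245,285:335],None,fx=12,fy=12,interpolation=cv2.INTER_CUBIC))
P=lambda *p:((proj("top",np.array(p))-[285,200])*12+5.5).round(0)
for p in((.5104,-.0246,.145),(.5309,-.0246,.145),(.4899,-.0246,.145),(.5104,-.0041,.145),(.5104,-.0451,.145),(.5292,-.0512,.09),(.4914,-.051,.09)):print(p,P(*p))
E
```

```text
(0.5104, -0.0246, 0.145) [218. 214.]
(0.5309, -0.0246, 0.145) [221. 112.]
(0.4899, -0.0246, 0.145) [214. 318.]
(0.5104, -0.0041, 0.145) [114. 212.]
(0.5104, -0.0451, 0.145) [322. 217.]
(0.5292, -0.0512, 0.09) [362. 164.]
(0.4914, -0.051, 0.09) [357. 345.]
```

View pics/f2.png

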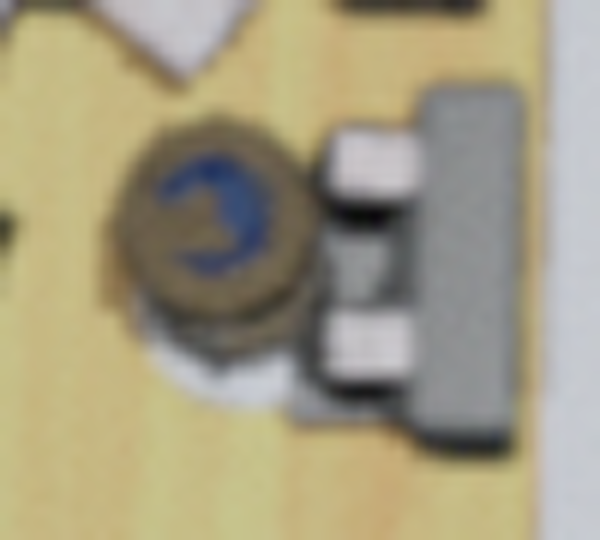

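The cap is centred at crop (216,218), within about 1 mm of the predicted (218,214), so the jar is placed well. I'll descend behind the paddle.

drive_tool:
  plan:
    - [[0,0,-0.6,0,0,0],[0,0,-0.7,0,0,0],[0,0,-0.7,0,0,0],[0,0,-0.7,0,0,0],[0,0,-0.58,0,0,0],[0,0,0,0,0,0],[0,0,0,0,0,0]]

```text
time: 14.62
position: [0.4374, 0.1445, 0.2786]
tool_rot: [1.0, -0.0, 0.0, -0.0]
ft_force: [0.1, -0.5, 0.3]
grip_width: 0.0004
```

drive_tool:
  plan:
    - [[0,-0.3,0,0,0,0],[0,-0.2,0,0,0,0],[0,-0.2,0,0,0,0],[0,-0.2,0,0,0,0],[0,0,0,0,0,0]]

```text
time: 15.25
position: [0.437, 0.1219, 0.2783]
tool_rot: [1.0, -0.0, -0.0, -0.0]
ft_force: [0.1, -0.2, -0.3]
grip_width: 0.0004
```

drive_tool:
  plan:
    - [[0,-0.2,0,0,0,0],[0,-0.2,0,0,0,0],[0,-0.2,0,0,0,0],[0,-0.2,0,0,0,0],[0,0,0,0,0,0]]

```text
time: 15.88
position: [0.4371, 0.1022, 0.2783]
tool_rot: [1.0, -0.0, 0.0, -0.0]
ft_force: [-0.8, 4.1, -0.4]
grip_width: 0.0004
```

```bash
python3 - <<'E'
from h import *
for n in("scene","top"):
    cv2.imwrite(f"pics/g_{n}.png",camera(n)[...,::-1])
a=cv2.imread("pics/g_scene.png");b=cv2.imread("pics/g_top.png")
cv2.imwrite("pics/g.png",np.hstack([cv2.resize(a[120:260,230:370],None,fx=2.8,fy=2.8),cv2.resize(b[150:290,200:340],None,fx=2.8,fy=2.8)]))
E
```

```text
(no output)
```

View pics/g.png

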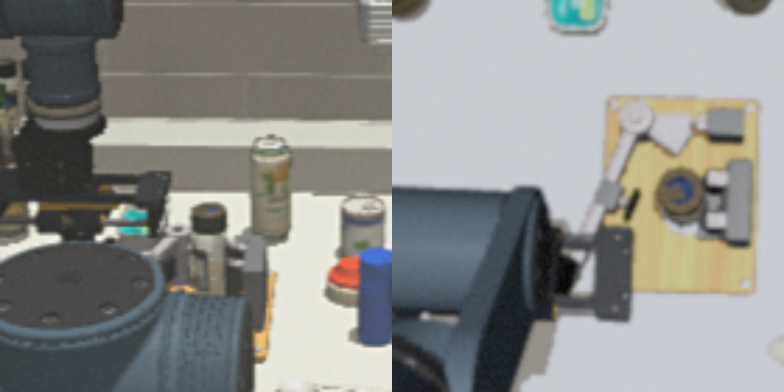

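The fingers press the paddle with about 4 N, the arm has begun to turn, and the jar is untouched at (682,193). I'll keep pushing.

drive_tool:
  plan:
    - [[0,-0.25,0,0,0,0],[-0.02,-0.25,0,0,0,0],[-0.02,-0.25,0,0,0,0],[-0.02,-0.25,0,0,0,0],[-0.03,-0.25,0,0,0,0],[-0.03,-0.25,0,0,0,0],[0,0,0,0,0,0]]

```text
time: 16.85
position: [0.4328, 0.0646, 0.2781]
tool_rot: [1.0, -0.001, -0.002, -0.0]
ft_force: [-2.1, 5.8, 2.4]
grip_width: 0.0005
```

```bash
cat > look.py <<'E'
from h import *
import sys
k=sys.argv[1]
for n in("scene","top"):
    cv2.imwrite(f"pics/{k}_{n}.png",camera(n)[...,::-1])
o=robot.get_obs();print(o['position'],o['ft_force'])
a=cv2.imread(f"pics/{k}_scene.png");b=cv2.imread(f"pics/{k}_top.png")
cv2.imwrite(f"pics/{k}.png",np.hstack([cv2.resize(a[160:260,270:340],None,fx=4.5,fy=4.5,interpolation=cv2.INTER_CUBIC),cv2.resize(b[175:275,235:335],None,fx=4.5,fy=4.5,interpolation=cv2.INTER_CUBIC)]))
E
python3 look.py h1
```

```text
[0.43282797 0.06478949 0.27804597] [-2.85877995  6.53097495  0.89422976]
```

View pics/h1.png

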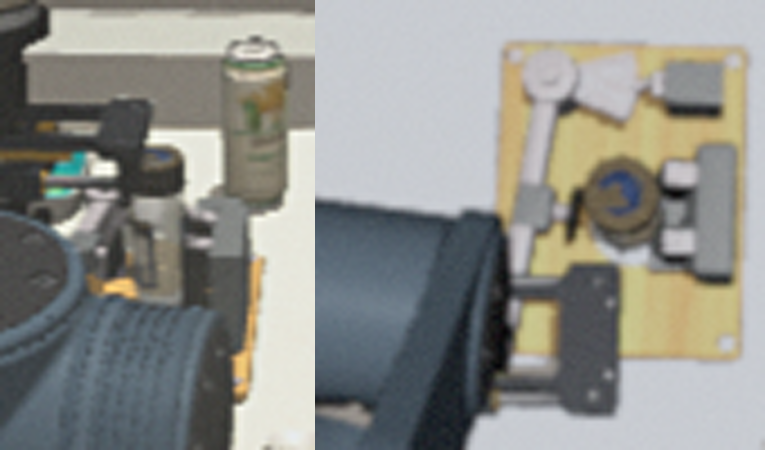

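The arm is at about 0.31 rad, at the click, with its pad at (575,215) still just short of the jar at (620,195). I'll keep going.

drive_tool:
  plan:
    - [[-0.02,-0.16,0,0,0,0],[-0.02,-0.16,0,0,0,0],[-0.02,-0.16,0,0,0,0],[-0.02,-0.16,0,0,0,0],[-0.02,-0.16,0,0,0,0],[0,-0.16,0,0,0,0],[0,0,0,0,0,0],[0,0,0,0,0,0]]

```text
time: 17.95
position: [0.4303, 0.041, 0.278]
tool_rot: [1.0, -0.0, -0.002, -0.001]
ft_force: [-2.3, 7.6, 1.0]
grip_width: 0.0006
```

```bash
python3 look.py h2
```

```text
[0.43031214 0.04104658 0.27797389] [-2.63232312  6.88183769  0.39467007]
```

View pics/h2.png

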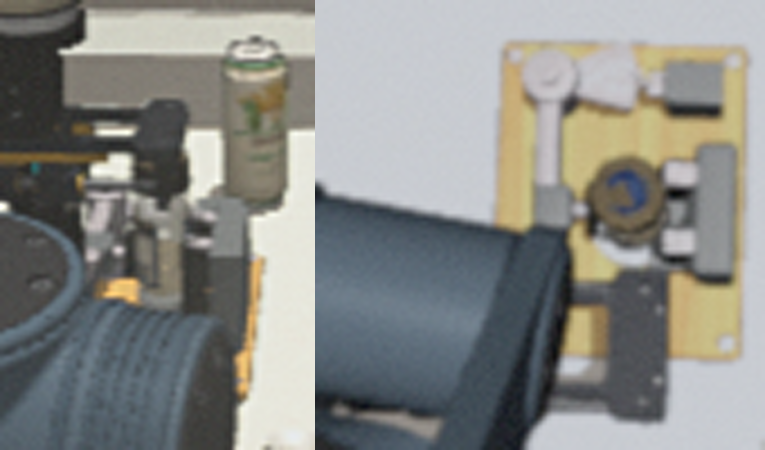

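The arm now lies along the clamp's y (about 0.45 rad) and the pad is touching the jar. About 11 mm remains.

drive_tool:
  plan:
    - [[0,-0.12,0,0,0,0],[0,-0.12,0,0,0,0],[0,-0.12,0,0,0,0],[0,-0.1,0,0,0,0],[0,0,0,0,0,0],[0,0,0,0,0,0],[0,0,0,0,0,0],[0,0,0,0,0,0]]

```text
time: 19.05
position: [0.4303, 0.0299, 0.2779]
tool_rot: [1.0, -0.0, -0.002, -0.001]
ft_force: [-0.3, 9.9, 0.1]
grip_width: 0.0003
```

```bash
python3 look.py h3; python3 - <<'E'
from h import *
b=cv2.imread("pics/h3_top.png")
cv2.imwrite("pics/h3z.png",cv2.resize(b[180:245,275:335],None,fx=9,fy=9,interpolation=cv2.INTER_CUBIC))
o=np.array([.5104,-.0286]);
def W(x,y,z):
    t=-1.5749;return np.r_[o+[np.cos(t)*x-np.sin(t)*y,np.sin(t)*x+np.cos(t)*y],z]
P=lambda p:((proj("top",p)-[275,180])*9+4).round(0)
print("seat cap",P(W(0,0,.145)),"piv",P(W(-.05,.075,.08)))
for a in(.45,.5,.55):
    print(a,[P(W(-.05+d*np.sin(a-.45),.075-d*np.cos(a-.45),.08)) for d in(.075,.16)])
E
```

```text
[0.43028138 0.02986537 0.27787718] [-1.9593192   8.58080614  0.71379351]
seat cap [268. 341.] piv [113. 106.]
0.45 [array([102., 368.]), array([ 89., 674.])]
0.5 [array([115., 368.]), array([118., 674.])]
0.55 [array([128., 367.]), array([146., 673.])]
```

View pics/h3z.png

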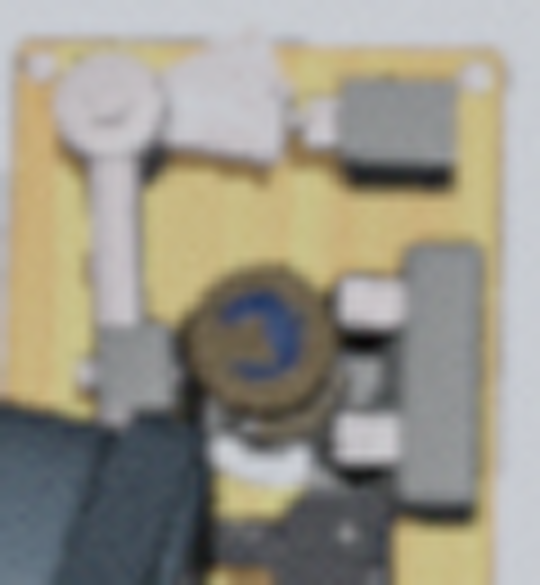

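View pics/h3.png

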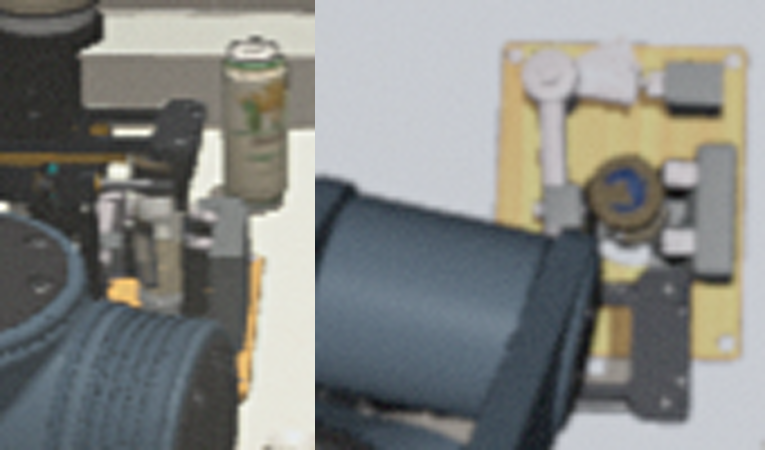

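The arm measures about 0.53 rad from both the image slope and the TCP. The cap at crop (263,340) is within about 1.5 mm of its seated position, and the pad stem at (85,375) sticks out behind its collar. I'll let it settle, check and hand in.

drive_tool:
  plan:
    - [[0,0,0,0,0,0],[0,0,0,0,0,0],[0,0,0,0,0,0],[0,0,0,0,0,0],[0,0,0,0,0,0],[0,0,0,0,0,0]]

```text
time: 19.9
position: [0.4303, 0.0299, 0.2779]
tool_rot: [1.0, -0.0, -0.002, -0.001]
ft_force: [-1.9, 9.7, 0.3]
grip_width: 0.0004
```

```bash
python3 - <<'E'
from h import *
b=camera("top")[...,::-1];a=cv2.imread("pics/top0.png")
d=cv2.absdiff(a,np.ascontiguousarray(b)).max(2)
cv2.imwrite("pics/z.png",np.hstack([b[80:300,150:480],cv2.cvtColor(d,cv2.COLOR_GRAY2BGR)[80:300,150:480]]))
o=robot.get_obs();print(o['position'],o['ft_force'],o['joint_velocities'])
E
```

```text
[0.4302793  0.02987377 0.27789132] [-9.59482421e-01  9.52651503e+00 -4.81050730e-03] [-3.54815769e-04 -6.09194951e-04  5.97094189e-04 -3.45854850e-04
  1.00769021e-05 -5.22542447e-04]
```

View pics/z.png

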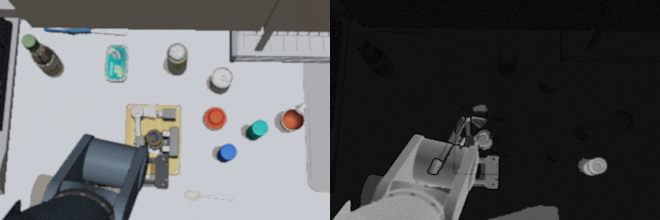

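The difference image shows changes only at the clamp, the robot and the jar's old spot, so no other object has moved. The push is steady at about 9.5 N.

```bash
python3 -c "
from rig import robot
print(robot.hand_in())"
```

```text
the job is handed in; nothing more can be done
None
```

The jar is standing upright on the pedestal, let go, and the sprung arm is pushed past its click. The robot is still holding the paddle against the spring. I handed the job in at about 20 s of the 48 s allowed. It reported no verdict.

What the last checks showed:
- **Arm:** at about 0.53 rad, agreeing between the camera view and the tool position. It has to be above 0.47, and the stop is at 0.58.
- **Push:** steady at about 9.5 N, with all the robot's joints at rest.
- **Jar:** its cap is within about 1.5 mm of the fully seated position against the rollers. The fingers are about 8 cm away from it.
- **Pad and pawl:** I could not measure these directly. The pad's stem sticks out behind its collar, so the pad looks pressed in, and the arm angle puts it past the pawl.
- **Other objects:** a before-and-after image comparison showed no movement.

No check failed or disagreed.

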